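Take a calibration shot with the spring impact tester

ROBOT

A 6-joint arm with a two-finger parallel gripper is mounted at the origin on a cart in front of the work surface, level with it; the furniture and walls round the work are solid. World frame = base frame: x ahead of the robot, y to its left, z up, the work surface at z = 0. Lengths are in m, angles in rad, forces in N, time in s.
With the tool pointing down it reaches from about 0.4 to 0.825 m from the base axis. Payload 7 kg.
Tool frame: the origin (TCP) lies midway between the tips of the shut fingers; the grasp point (between the pads) lies 19 mm behind it; z points along the fingers, y is the line along which they close (so a half turn about z gives the same grasp; the last joint's range is limited). The gripper opens to 88 mm and grips with 3 to 60 N. Pads are 19 mm wide; open, the fingers measure 130 mm over their backs; the gripper's body (78 mm by 193 mm) begins 47 mm behind the grasp point.
Start: joints at [-0.887, 0.359, 0.012, 0, -1.224, -0.288], TCP at [0.26, -0.623, 0.199] pointing down, gripper open.
Joint ranges: [-3.07, 3.07], [-1.43, 2.12], [-1.02, 1.25], [-3.03, 1.67], [-3.05, -0], [-3.03, 3.03]. Speed limits (rad/s): [2.39, 2.39, 3.01, 3.14, 3.14, 3.14].

INTERFACE

Orientations are given as [roll, pitch, yaw] about the fixed x, y, z axes, in that order (R = Rz(yaw) Ry(pitch) Rx(roll)).
In Python, from station import arm, grab_frame, camera_params, spot_in gives the robot as it stands.
- The arm moves only by the shell command python3 -m jog 'ROWS' [FORCE]. ROWS is JSON, a list that holds one entry, the list of rows, each a list of 7 numbers: the shift along the tool's x, y, z in mm, then the turn, a rotation vector about the tool's x, y, z in rad, then the finger opening in mm, from 0 to 87.6. In form: [[[x, y, z, wx, wy, wz, fingers], ...]]. A call has 1 to 20 rows; each row is the pose to reach, as a shift and turn from the pose commanded when the call began, along the tool's axes at that moment; what a row does not reach only later rows make up. A row lasts 1/8 s, in which the tool goes at most 62.5 mm and 10.7 degrees, less where a joint would pass 70% of its speed; a pose out of reach is approached as far as the arm can. A call with a gripper value outside its range is refused whole. The fingers move at their own pace and stop on an object; FORCE is the grip in N (left out, the last holds). Time passes only in rows, so rows that repeat a pose let the fingers close. It gives the time, the measured TCP pose, the force, the opening and the grip force at its end, in the units of the state.
- arm.get_state(): the state, without advancing time (a new reading comes with each control period).
- grab_frame(name): name is "scene" or "top" or "wrist"; returns (picture, depth): 420x560x3 uint8, blue, green, red; 420x560 float32, m along the optical axis (not along the pixel's ray), 0 where there is no reading.
- camera_params(name): a dict with "mtx" (3x3 intrinsics, pixels), "R" (3x3) and "t" (3): a world point X has camera coordinates R X + t. Camera axes: x right, y down, z forward; pixel columns grow to the right and rows downward; lengths in m; the calibration is good to about 2 mm. A picture is of the moment at which its call begins: read the wrist's pose just before it. camera_params takes no time and is no camera call; for the wrist camera it gives the pose at the moment of the call.
- arm.job_done(): hands the job in; it is judged then, once.
Trained networks look in the newest picture that a camera, given by its name, has taken for a name from the list of things; names that differ only in an ending like _2 or _b are one class to them, and where a whole thing is asked for, a point or a joint stands for the part that bears it (a point fixed in the world has none). Each returns a list of dicts, best first, with "confidence" (0 to 1); they miss things now and then, are a little off and sometimes report something else, mostly with a low value. They report only what shows in the picture. A call takes as long as a camera call.
- spot_in(query, camera): "uv" ([column, row] in pixels, amid what is visible of it).
The state is a dict: "t": time; "q": joint angles; "qd": joint speeds; "joint_efforts": joint torques, N m; "eef_pos": TCP position; "ee_rot": TCP orientation; "force": force on the tool from outside, world axes, zero at the start; "moment": the same for the moment, N m; "width": finger opening in m; "gripper_force": force on a finger pad.
Only numpy, scipy, OpenCV 4.12 (cv2) and the standard library are available. Lean on these libraries where they do the work, as an engineer would, in place of code of your own. Each camera call takes 0.05 s, during which the arm holds its last target. There are 200 camera calls.

TASK

Take a calibration shot with the spring impact tester on the bench: draw the striker back by its upright knob until the sear catches it, and let go so that it stays cocked. Then press the trip button to fire it, so that the hammer knocks the brass indicator block along its scale; do not touch the block with the robot, and leave the striker at rest in its home position.

Things in the scene. Friction and masses are not known exactly. Their poses are not given: they have to be found in the camera images.
- draw_knob (a point): Centre of the tester's upright black draw knob, 28 mm wide, 33 mm tall (17 mm below to 16 above this point, 69 mm over the bench), on a steel stem; all else of the tester is 46 mm high or less. Its base is a fixed grey plate, 250 x 110 mm. x axis: level firing direction, from the robot's side towards the brass block; the striker is drawn back along -x. z up. Moves with the striker.
- trip_button (a point): Centre of the top of the trip button: round, grey, 26 mm wide, on a black collar, at the end of the base nearer the robot, top 46 mm over the bench. In the knob's frame 86 mm back (-x) of the knob's home and 50 mm to the side (+y). Press straight down, at most 10 mm, against a spring (2 to 6 N); the sear lets go after 2 to 4 mm. It springs up when released.
- striker (a joint): How far the striker is drawn back, m: 0 home, 0.065 rear stop. A spring pulls it home (200 N/m, 9 N at the catch; passing the sear adds up to 6 N). Drawn beyond 0.050 the sear snaps in and, let go, it stays at about 0.045; let go sooner, it springs home. After firing it swings about home for about a second and rests within 0.003 of 0.
- indicator (a joint): How far the brass indicator block (14 x 26 x 24 mm, on a short rail ahead of the hammer, beside a white scale) has been knocked along, m: 0 at the start, 0.042 the end stop. It slides with 0.5 N of friction and stays where left. At rest the hammer stands 8 mm short of it: a fired striker overshoots and drives it 20 to 25 mm.

How it is judged:
By the outcome, as a careful person would: the job done as asked, in the order asked, and still so for the second after the job is handed in, with the robot touching nothing.
It also fails if it takes over 45 s, if anything falls off the work surface, if the arm or the gripper's body presses on something with over 40 N, if the wrist force passes 120 N, or if a joint passes its speed limit or range.

## Working session

There is one attempt and no reset: what is moved stays moved. The work goes in short steps, Python scripts to look and compute and a shell command to move; the robot and the scene stay as the last step left them, time stands still between calls to the robot, and variables do not carry over. Pictures are saved under pics/ and viewed, at most 10 in all, crops included, and the job is handed in when it is done.

```bash
mkdir -p pics; cat > h.py <<'E'
import numpy as np, cv2
from station import arm, grab_frame, camera_params, spot_in
def world(cam,uv,d,P=None):
    P=P or camera_params(cam); K,R,t=map(np.array,(P["mtx"],P["R"],P["t"]))
    c=d*np.linalg.inv(K)@np.array([uv[0],uv[1],1.]); return R.T@(c-t.ravel())
def at_z(cam,uv,z):
    P=camera_params(cam); K,R,t=map(np.array,(P["mtx"],P["R"],P["t"]))
    o=-R.T@t.ravel(); r=R.T@np.linalg.inv(K)@np.array([uv[0],uv[1],1.]); return o+r*(z-o[2])/r[2]
E
python3 - <<'E'
from h import *
np.set_printoptions(precision=4,suppress=True)
s=arm.get_state(); print(s["t"],s["eef_pos"],s["ee_rot"])
ims=[]
for c in ("scene","top"):
    im,d=grab_frame(c); ims.append(im); cv2.imwrite(f"pics/{c}0.png",im)
    for q in ("draw_knob","trip_button","indicator","striker"):
        for r in spot_in(q,c)[:2]:
            u,v=map(int,np.round(r["uv"])); dd=d[v,u]
            print(c,q,r, dd, world(c,r["uv"],dd) if 0<dd else None)
E
```

```text
0.0 [ 0.26   -0.6224  0.1979] [ 3.14   -0.0001 -2.7459]
scene draw_knob {'uv': [262.5, 214.5], 'confidence': 0.65} 0.88081604 [0.5746 0.3794 0.0467]
scene trip_button {'uv': [293.5, 227.5], 'confidence': 0.48} 0.8665438 [0.4991 0.374  0.0359]
scene indicator {'uv': [227.5, 218.7], 'confidence': 0.59} 0.8841109 [0.6432 0.42   0.0376]
scene striker {'uv': [263.5, 213.2], 'confidence': 0.77} 0.8851618 [0.5751 0.3738 0.0458]
top draw_knob {'uv': [298.4, 185.9], 'confidence': 0.77} 0.8366742 [0.5656 0.3731 0.0796]
top trip_button {'uv': [293.6, 236.5], 'confidence': 0.65} 0.85982805 [0.4881 0.3819 0.0453]
top indicator {'uv': [279.0, 141.3], 'confidence': 0.5} 0.88217103 [0.6479 0.4047 0.046 ]
top striker {'uv': [299.2, 186.9], 'confidence': 0.89} 0.8461847 [0.5657 0.3718 0.07  ]
```

View pics/top0.png

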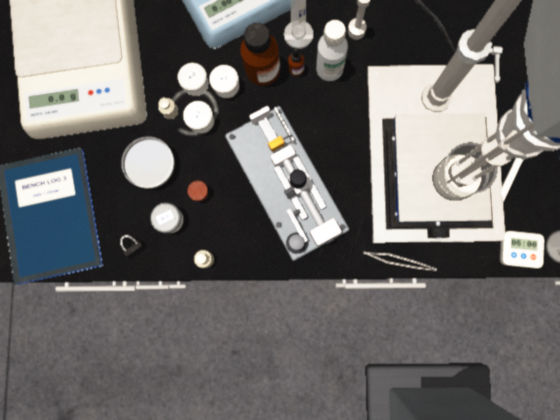

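View pics/scene0.png

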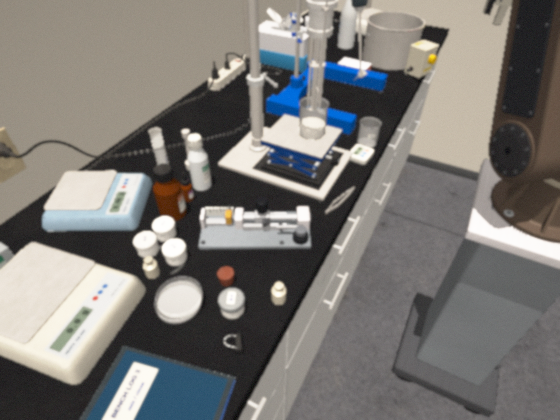

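The top view shows the tester with its knob near (298,178), button near (297,241) and brass block near (278,144), with the firing direction up and to the left at about 30°. Next I'll refine these using depth and geometry.

```bash
python3 - <<'E'
from h import *
np.set_printoptions(precision=4,suppress=True)
im,d=grab_frame("top"); P=camera_params("top"); K,R,t=[np.array(P[k]) for k in("mtx","R","t")]
vv,uu=np.mgrid[95:275,215:360]; dd=d[vv,uu]
c=np.linalg.inv(K)@np.stack([uu.ravel(),vv.ravel(),np.ones(uu.size)])*dd.ravel(); X=(R.T@(c-t.reshape(3,1))).T; uvs=np.c_[uu.ravel(),vv.ravel()]
print("cam",-R.T@t.ravel())
g=(np.abs(X[:,0]-.565)<.03)&(np.abs(X[:,1]-.373)<.03)&(X[:,2]>.066)
print("knob top",g.sum(),np.median(X[g],0),X[g].mean(0), at_z("top",uvs[g].mean(0),.085))
# plate: z 4..25mm
plate=(X[:,2]>.004)
m=plate.reshape(uu.shape).astype(np.uint8)
n,l,st,ce=cv2.connectedComponentsWithStats(m); k=1+np.argmax(st[1:,4])
pts=X[(l==k).ravel()][:,:2].astype(np.float32)
r=cv2.minAreaRect(pts*1000); print("plate rect",r, np.median(X[(l==k).ravel()][:,2]))
for q,z in(("draw_knob",.08),("trip_button",.046),("indicator",.04)):
    s=spot_in(q,"top"); print(q,[(a["uv"],a["confidence"],at_z("top",a["uv"],z)) for a in s[:2]])
# dark circles on crop
b=(np.abs(X[:,2]-.046)<.006)&(np.hypot(X[:,0]-.485,X[:,1]-.378)<.022); print("btn",b.sum(),X[b].mean(0))
crop=cv2.resize(im[95:275,215:360],None,fx=3.2,fy=3.2,interpolation=cv2.INTER_CUBIC); cv2.imwrite("pics/crop1.png",crop)
for y0 in range(0,1):
  pass
print("walls: highest z within 0.2m of tester", )
vv,uu=np.mgrid[0:420,0:560]; c=np.linalg.inv(K)@np.stack([uu.ravel(),vv.ravel(),np.ones(uu.size)])*d.ravel(); Y=(R.T@(c-t.reshape(3,1))).T
for x in np.arange(.40,.85,.05):
    print("%.2f"%x,[int(1000*Y[(abs(Y[:,0]-x)<.025)&(abs(Y[:,1]-y)<.025)&(d.ravel()>0)][:,2].max(initial=0)) for y in np.arange(.1,.65,.05)])
E
```

```text
cam [0.415  0.3722 0.9034]
knob top 258 [0.577  0.3736 0.0849] [0.5771 0.3738 0.0839] [0.5769 0.3738 0.085 ]
plate rect ((575.08251953125, 388.64532470703125), (300.394287109375, 115.38569641113281), 26.8714599609375) 0.014087694521585592
draw_knob [([299.7, 188.9], 0.8, array([0.5606, 0.3711, 0.08  ])), ([293.8, 236.3], 0.63, array([0.4854, 0.3812, 0.08  ]))]
trip_button [([297.5, 237.8], 0.62, array([0.4858, 0.3756, 0.046 ]))]
indicator [([279.3, 141.5], 0.77, array([0.6492, 0.4044, 0.04  ]))]
btn 223 [0.4814 0.3765 0.0445]
walls: highest z within 0.2m of tester
0.40 [4, 4, 5, 3, 3, 4, 4, 4, 6, 5, 3]
0.45 [5, 13, 13, 13, 5, 48, 47, 5, 34, 50, 5]
0.50 [135, 511, 537, 133, 50, 49, 50, 5, 6, 42, 44]
0.55 [215, 511, 550, 133, 17, 89, 89, 17, 4, 41, 44]
0.60 [197, 459, 555, 131, 6, 89, 88, 17, 13, 31, 33]
0.65 [134, 134, 525, 132, 5, 26, 49, 24, 18, 40, 32]
0.70 [278, 371, 41, 40, 5, 5, 48, 49, 41, 44, 50]
0.75 [305, 345, 39, 38, 108, 104, 136, 141, 44, 43, 48]
0.80 [70, 38, 36, 38, 153, 154, 141, 141, 43, 43, 38]
```

View pics/crop1.png

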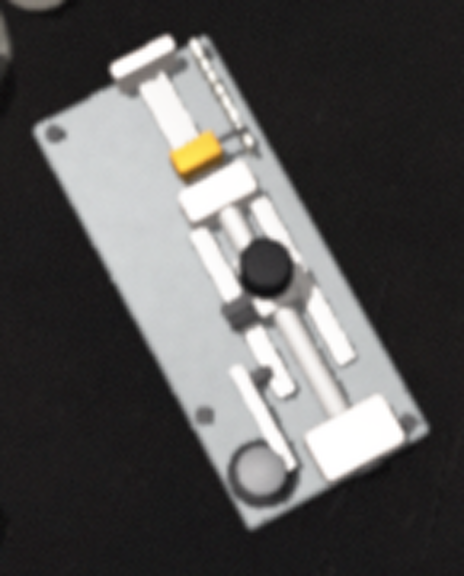

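The crop shows the knob at (267,267), the button at (262,470) and the brass block ahead of the hammer, with a clear plate around them. From these, yaw ≈ 28.5°, and the knob-to-button vector agrees with the given 86/50 mm. Next I'll check obstacles along the swing path.

```bash
python3 - <<'E'
from h import *
np.set_printoptions(precision=3,suppress=True)
print("btn",at_z("top",[215+262/3.2,95+470/3.2],.046),"knob",at_z("top",[215+267/3.2,95+267/3.2],.085))
for cam in("top","scene"):
    im,d=grab_frame(cam); P=camera_params(cam); K,R,t=[np.array(P[k]) for k in("mtx","R","t")]
    vv,uu=np.mgrid[0:420,0:560]; c=np.linalg.inv(K)@np.stack([uu.ravel(),vv.ravel(),np.ones(uu.size)])*d.ravel(); Y=(R.T@(c-t.reshape(3,1))).T[d.ravel()>0]
    r=np.hypot(Y[:,0],Y[:,1]); a=np.degrees(np.arctan2(Y[:,1],Y[:,0]))
    for lo in range(-80,60,10):
        m=(a>=lo)&(a<lo+10)&(r>.2)
        print(cam,lo,[(z,int(1000*np.sort(r[m&(Y[:,2]>z)])[:4][-1]) if (m&(Y[:,2]>z)).sum()>3 else None) for z in(.03,.1,.2,.3)])
E
```

```text
btn [0.479 0.377 0.046] knob [0.577 0.373 0.085]
top -80 [(0.03, None), (0.1, None), (0.2, None), (0.3, None)]
top -70 [(0.03, None), (0.1, None), (0.2, None), (0.3, None)]
top -60 [(0.03, None), (0.1, None), (0.2, None), (0.3, None)]
top -50 [(0.03, None), (0.1, None), (0.2, None), (0.3, None)]
top -40 [(0.03, None), (0.1, None), (0.2, None), (0.3, None)]
top -30 [(0.03, None), (0.1, None), (0.2, None), (0.3, None)]
top -20 [(0.03, None), (0.1, None), (0.2, None), (0.3, None)]
top -10 [(0.03, 454), (0.1, None), (0.2, None), (0.3, None)]
top 0 [(0.03, 481), (0.1, 533), (0.2, 690), (0.3, None)]
top 10 [(0.03, 488), (0.1, 505), (0.2, 546), (0.3, 549)]
top 20 [(0.03, 511), (0.1, 535), (0.2, None), (0.3, None)]
top 30 [(0.03, 578), (0.1, 898), (0.2, None), (0.3, None)]
top 40 [(0.03, 688), (0.1, None), (0.2, None), (0.3, None)]
top 50 [(0.03, 691), (0.1, None), (0.2, None), (0.3, None)]
scene -80 [(0.03, 1213), (0.1, 1218), (0.2, None), (0.3, None)]
scene -70 [(0.03, 583), (0.1, 583), (0.2, 583), (0.3, 584)]
scene -60 [(0.03, 708), (0.1, 713), (0.2, None), (0.3, None)]
scene -50 [(0.03, 740), (0.1, 776), (0.2, None), (0.3, None)]
scene -40 [(0.03, 651), (0.1, 1045), (0.2, None), (0.3, None)]
scene -30 [(0.03, 783), (0.1, 918), (0.2, 1169), (0.3, None)]
scene -20 [(0.03, 457), (0.1, 548), (0.2, 562), (0.3, 579)]
scene -10 [(0.03, 230), (0.1, 230), (0.2, 230), (0.3, 230)]
scene 0 [(0.03, 203), (0.1, 203), (0.2, 203), (0.3, 204)]
scene 10 [(0.03, 200), (0.1, 200), (0.2, 200), (0.3, 200)]
scene 20 [(0.03, 516), (0.1, 537), (0.2, 1210), (0.3, 1210)]
scene 30 [(0.03, 580), (0.1, 903), (0.2, None), (0.3, None)]
scene 40 [(0.03, 689), (0.1, None), (0.2, None), (0.3, None)]
scene 50 [(0.03, 695), (0.1, None), (0.2, None), (0.3, None)]
```

```bash
python3 - <<'E'
from h import *
from scipy.spatial.transform import Rotation as Ro
s=arm.get_state(); R=Ro.from_euler("xyz",s["ee_rot"]).as_matrix(); p=np.array(s["eef_pos"])
az0=np.arctan2(p[1],p[0]); r0=np.hypot(p[0],p[1]); az1=np.arctan2(.374,.577); print(np.degrees(az0),r0,np.degrees(az1))
out=[]
for i in range(1,6):
    r=r0+(.415-r0)*i/5; out.append((r,az0,0))
for i in range(1,14): out.append((.415,az0+(az1-az0)*i/13,-1.672*i/13))
for r,a,w in out:
    d=R.T@(np.array([r*np.cos(a),r*np.sin(a),.22])-p)*1000
    print([*np.round(d).astype(int).tolist(),0,0,round(w,3),87])
E
```

```text
-67.3237030234758 0.6749571891078887 32.95050999499181
[0, 52, -21, 0, 0, 0, 87]
[0, 104, -21, 0, 0, 0, 87]
[0, 156, -21, 0, 0, 0, 87]
[0, 208, -21, 0, 0, 0, 87]
[0, 260, -21, 0, 0, 0, 87]
[-56, 264, -21, 0, 0, -0.129, 87]
[-110, 275, -21, 0, 0, -0.257, 87]
[-163, 293, -21, 0, 0, -0.386, 87]
[-213, 319, -21, 0, 0, -0.514, 87]
[-259, 350, -21, 0, 0, -0.643, 87]
[-300, 388, -21, 0, 0, -0.772, 87]
[-336, 431, -21, 0, 0, -0.9, 87]
[-365, 478, -21, 0, 0, -1.029, 87]
[-389, 529, -21, 0, 0, -1.158, 87]
[-405, 583, -21, 0, 0, -1.286, 87]
[-413, 638, -21, 0, 0, -1.415, 87]
[-415, 694, -21, 0, 0, -1.543, 87]
[-408, 749, -21, 0, 0, -1.672, 87]
```

```bash
python3 -m jog '[[[0,52,-21,0,0,0,87],[0,104,-21,0,0,0,87],[0,156,-21,0,0,0,87],[0,208,-21,0,0,0,87],[0,260,-21,0,0,0,87],[-56,264,-21,0,0,-0.129,87],[-110,275,-21,0,0,-0.257,87],[-163,293,-21,0,0,-0.386,87],[-213,319,-21,0,0,-0.514,87],[-259,350,-21,0,0,-0.643,87],[-300,388,-21,0,0,-0.772,87],[-336,431,-21,0,0,-0.9,87],[-365,478,-21,0,0,-1.029,87],[-389,529,-21,0,0,-1.158,87],[-405,583,-21,0,0,-1.286,87],[-413,638,-21,0,0,-1.415,87],[-415,694,-21,0,0,-1.543,87],[-408,749,-21,0,0,-1.672,87],[-408,749,-21,0,0,-1.672,87],[-408,749,-21,0,0,-1.672,87]]]'
python3 - <<'E'
from h import *
from scipy.spatial.transform import Rotation as Ro
s=arm.get_state(); R=Ro.from_euler("xyz",s["ee_rot"]).as_matrix(); p=np.array(s["eef_pos"])
print(s["q"],s["ee_rot"],np.round(R,3))
for z in(.2,.13,.054): print(np.round(R.T@(np.array([.577,.3735,z])-p)*1000,1))
E
```

```text
t: 3.3
eef_pos: [0.3477, 0.2257, 0.22]
ee_rot: [-3.141, 0.0, -1.073]
force: [-0.1, -0.7, -0.7]
width: 0.0871
gripper_force: 0.0
[ 1.05685099e+00 -1.05488005e-01 -4.84085901e-01  5.03774614e-05
 -1.19205626e+00 -5.59147726e-01] [-3.14144730e+00  3.57380639e-05 -1.07307443e+00] [[ 0.477 -0.879  0.   ]
 [-0.879 -0.477  0.   ]
 [-0.    -0.    -1.   ]]
[ -20.4 -272.    20. ]
[ -20.4 -272.    90. ]
[ -20.4 -272.   166. ]
```

```bash
python3 -m jog '[[[-5,-55,0,0,0,0,87],[-10,-110,0,0,0,0,87],[-15,-165,5,0,0,0,87],[-20,-220,30,0,0,0,87],[-20,-272,60,0,0,0,87],[-20,-272,80,0,0,0,87],[-20,-272,80,0,0,0,87],[-20,-272,80,0,0,0,87]]]'
python3 - <<'E'
from h import *
from scipy.spatial.transform import Rotation as Ro
np.set_printoptions(precision=4,suppress=True)
s=arm.get_state(); R=Ro.from_euler("xyz",s["ee_rot"]).as_matrix(); p=np.array(s["eef_pos"])
P=camera_params("wrist"); im,d=grab_frame("wrist"); cv2.imwrite("pics/w1.png",im); print(p)
for q in("draw_knob","trip_button","indicator"):
    for r in spot_in(q,"wrist")[:2]:
        u,v=map(int,np.round(r["uv"])); print(q,r,d[v,u],world("wrist",r["uv"],d[v,u],P))
K,Rc,t=[np.array(P[k]) for k in("mtx","R","t")]
vv,uu=np.mgrid[0:420,0:560]; c=np.linalg.inv(K)@np.stack([uu.ravel(),vv.ravel(),np.ones(uu.size)])*d.ravel(); Y=(Rc.T@(c-t.reshape(3,1))).T
g=(abs(Y[:,0]-.577)<.03)&(abs(Y[:,1]-.3735)<.03)&(abs(Y[:,2]-.085)<.006)&(d.ravel()>0); 
if g.sum(): print("knob",g.sum(),Y[g].mean(0),Y[g].min(0),Y[g].max(0))
E
```

```text
t: 4.3
eef_pos: [0.5783, 0.3719, 0.1412]
ee_rot: [-3.14, -0.0, -1.075]
force: [0.3, -0.0, 1.0]
width: 0.0868
gripper_force: 0.0
[0.5783 0.3719 0.1412]
draw_knob {'uv': [284.1, 205.1], 'confidence': 0.78} 0.24927314 [0.5844 0.3655 0.0841]
draw_knob {'uv': [349.5, 239.9], 'confidence': 0.47} 0.30310217 [0.5102 0.3751 0.0395]
trip_button {'uv': [350.6, 239.4], 'confidence': 0.57} 0.30355206 [0.5094 0.3743 0.0389]
indicator {'uv': [196.5, 204.7], 'confidence': 0.59} 0.28993982 [0.6491 0.4106 0.0445]
knob 948 [0.5824 0.3732 0.0843] [0.5686 0.3603 0.0794] [0.5957 0.3878 0.0867]
```

View pics/w1.png

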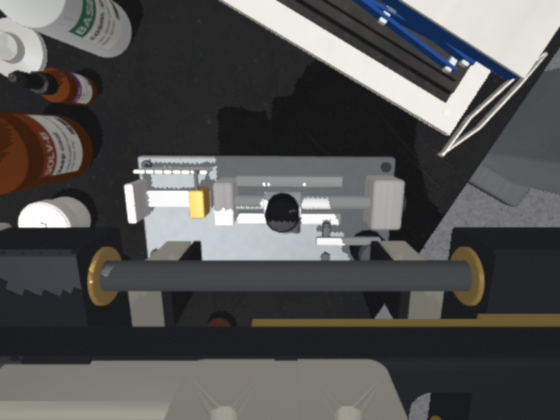

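The wrist view shows the rail level in the image, so the yaw is right. The knob is at (283,213), centred between the fingers, and the space below them is free. Now I'll descend and close.

```bash
python3 -m jog '[[[0,0,40,0,0,0,87],[0,0,70,0,0,0,87],[0,0,86,0,0,0,87],[0,0,86,0,0,0,87],[0,0,86,0,0,0,40],[0,0,86,0,0,0,20],[0,0,86,0,0,0,20],[0,0,86,0,0,0,20],[0,0,86,0,0,0,20],[0,0,86,0,0,0,20]]]' 30
```

```text
t: 5.75
eef_pos: [0.5775, 0.3729, 0.0539]
ee_rot: [-3.141, 0.0, -1.074]
force: [0.8, 0.4, 0.6]
width: 0.0328
gripper_force: 0.2
```

```bash
python3 -m jog '[[[0,0,0,0,0,0,20],[0,0,0,0,0,0,20],[0,0,0,0,0,0,20],[0,0,0,0,0,0,20]]]' 30
```

```text
t: 6.25
eef_pos: [0.5774, 0.3729, 0.0537]
ee_rot: [3.142, -0.0, -1.074]
force: [0.8, 0.4, -0.8]
width: 0.0239
gripper_force: 27.2
```

```bash
python3 -m jog '[[[0,8,0,0,0,0,20],[0,16,0,0,0,0,20],[0,24,0,0,0,0,20],[0,32,0,0,0,0,20],[0,36,0,0,0,0,20],[0,36,0,0,0,0,20]]]' 40
python3 - <<'E'
from h import *
im,d=grab_frame("wrist"); cv2.imwrite("pics/w2.png",im)
E
```

```text
t: 7.0
eef_pos: [0.5462, 0.3562, 0.054]
ee_rot: [-3.139, 0.001, -1.074]
force: [5.4, 3.3, -6.7]
width: 0.0237
gripper_force: 35.4
```

View pics/w2.png

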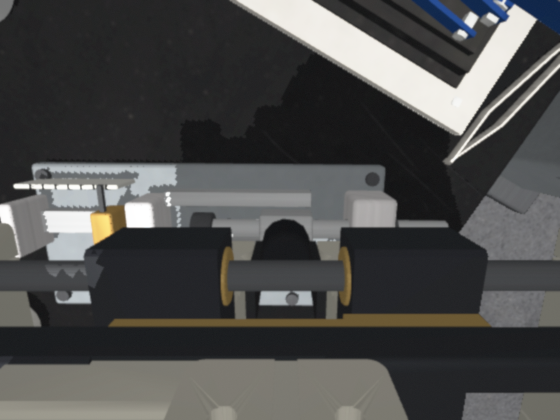

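The knob is held in the fingers at about (285,250) and the striker has followed it back. The force is about 6.3 N, as expected for ~32 mm of draw. Continuing past the sear.

```bash
python3 -m jog '[[[0,6,0,0,0,0,20],[0,12,0,0,0,0,20],[0,16,0,0,0,0,20],[0,19,0,0,0,0,20],[0,21,0,0,0,0,20],[0,21,0,0,0,0,20]]]' 40; python3 -m jog '[[[0,2,0,0,0,0,20],[0,2,0,0,0,0,20]]]' 40
```

```text
t: 7.8
eef_pos: [0.5288, 0.3471, 0.054]
ee_rot: [-3.137, 0.001, -1.073]
force: [10.5, 4.8, -10.7]
width: 0.0232
gripper_force: 34.5
t: 8.05
eef_pos: [0.5272, 0.3462, 0.054]
ee_rot: [-3.137, 0.001, -1.073]
force: [10.6, 4.5, -10.8]
width: 0.0237
gripper_force: 34.5
```

```bash
python3 -m jog '[[[0,2,0,0,0,0,20],[0,2,0,0,0,0,20],[0,-2,0,0,0,0,20],[0,-6,0,0,0,0,20],[0,-9,0,0,0,0,20],[0,-9,0,0,0,0,20]]]' 40; python3 -m jog '[[[0,-2,0,0,0,0,20],[0,-2,0,0,0,0,20]]]' 40
```

```text
t: 8.8
eef_pos: [0.5351, 0.3504, 0.054]
ee_rot: [-3.138, 0.001, -1.073]
force: [9.6, 4.7, -8.8]
width: 0.0235
gripper_force: 34.8
t: 9.05
eef_pos: [0.5367, 0.3513, 0.054]
ee_rot: [-3.138, 0.001, -1.073]
force: [9.3, 5.1, -9.8]
width: 0.0238
gripper_force: 34.8
```

```bash
python3 -m jog '[[[0,-2,0,0,0,0,20],[0,-2,0,0,0,0,20]]]' 40; python3 -m jog '[[[0,-2,0,0,0,0,20],[0,-2,0,0,0,0,20]]]' 40
```

```text
t: 9.3
eef_pos: [0.5383, 0.3521, 0.054]
ee_rot: [-3.138, 0.001, -1.073]
force: [8.4, 4.5, -8.0]
width: 0.0236
gripper_force: 34.9
t: 9.55
eef_pos: [0.54, 0.353, 0.054]
ee_rot: [-3.138, 0.001, -1.073]
force: [8.5, 3.5, -8.3]
width: 0.0236
gripper_force: 35.0
```

```bash
python3 -m jog '[[[0,-2,0,0,0,0,20],[0,-2,0,0,0,0,20]]]' 40; python3 -m jog '[[[0,-2,0,0,0,0,20],[0,-2,0,0,0,0,20]]]' 40
```

```text
t: 9.8
eef_pos: [0.5406, 0.3532, 0.0539]
ee_rot: [-3.141, 0.0, -1.074]
force: [4.5, 2.8, -5.3]
width: 0.0238
gripper_force: 35.6
t: 10.05
eef_pos: [0.5409, 0.3533, 0.0538]
ee_rot: [3.139, 0.0, -1.074]
force: [-5.3, 2.4, 1.1]
width: 0.0235
gripper_force: 36.9
```

The sear has caught: the position stopped moving and the force reversed. I'll relax to neutral, then open and lift.

```bash
python3 -m jog '[[[0,3,0,0,0,0,20],[0,3,0,0,0,0,35],[0,3,0,0,0,0,60],[0,3,0,0,0,0,60],[0,3,0,0,0,0,60],[0,3,0,0,0,0,60],[0,3,-30,0,0,0,60],[0,3,-70,0,0,0,60],[0,3,-90,0,0,0,60],[0,3,-90,0,0,0,60]]]' 40
python3 - <<'E'
from h import *
np.set_printoptions(precision=4,suppress=True)
P=camera_params("wrist"); im,d=grab_frame("wrist"); cv2.imwrite("pics/w3.png",im)
for q in("draw_knob","trip_button","indicator"):
    for r in spot_in(q,"wrist")[:2]:
        u,v=map(int,np.round(r["uv"])); print(q,r,d[v,u],world("wrist",r["uv"],d[v,u],P))
E
```

```text
t: 11.3
eef_pos: [0.5405, 0.3531, 0.1459]
ee_rot: [-3.138, 0.001, -1.074]
force: [0.3, -0.5, -1.1]
width: 0.0599
gripper_force: 0.0
draw_knob {'uv': [283.1, 201.8], 'confidence': 0.82} 0.253231 [0.5481 0.3458 0.0842]
trip_button {'uv': [320.9, 240.2], 'confidence': 0.92} 0.3077739 [0.4946 0.3705 0.0398]
trip_button {'uv': [286.4, 198.8], 'confidence': 0.57} 0.25280955 [0.5469 0.3425 0.0841]
indicator {'uv': [154.1, 200.9], 'confidence': 0.65} 0.29386237 [0.6471 0.4087 0.0448]
```

View pics/w3.png

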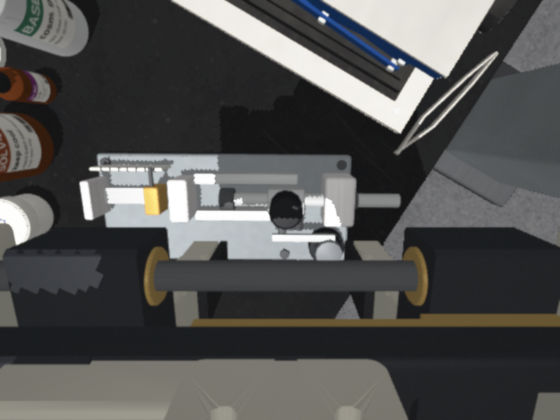

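The wrist view shows the striker cocked and left alone: knob at (287,210), button at (328,250), brass block at (153,200), still unmoved. I'll move the shut fingers above the button.

```bash
python3 - <<'E'
from h import *
P=camera_params("wrist"); im,d=grab_frame("wrist"); K,Rc,t=[np.array(P[k]) for k in("mtx","R","t")]
vv,uu=np.mgrid[180:262,230:400]; c=np.linalg.inv(K)@np.stack([uu.ravel(),vv.ravel(),np.ones(uu.size)])*d[vv,uu].ravel(); Y=(Rc.T@(c-t.reshape(3,1))).T
a=np.radians(28.5); D=Y[:,:2]-[.481,.3775]; X=D@[np.cos(a),np.sin(a)]; W=D@[-np.sin(a),np.cos(a)]
for y in range(24,-40,-4): print(y,[int(1000*np.median(z)) if len(z:=Y[(abs(1e3*X-x)<2)&(abs(1e3*W-y)<2),2]) else -1 for x in range(-28,40,4)])
E
python3 -m jog '[[[-26,20,0,0,0,0,0],[-53,41,0,0,0,0,0],[-53,41,20,0,0,0,0],[-53,41,40,0,0,0,0],[-53,41,60,0,0,0,0],[-53,41,80,0,0,0,0],[-53,41,80,0,0,0,0],[-53,41,80,0,0,0,0],[-53,41,80,0,0,0,0],[-53,41,80,0,0,0,0]]]' 30
```

```text
24 [-1, -1, -1, -1, -1, -1, -1, -1, -1, -1, -1, -1, -1, -1, -1, -1, -1]
20 [-1, -1, -1, -1, -1, -1, -1, -1, -1, -1, -1, -1, -1, -1, -1, -1, -1]
16 [-1, -1, 11, 11, -1, -1, -1, -1, -1, -1, -1, 11, 11, 11, 11, 11, 11]
12 [-1, -1, 11, 12, -1, -1, -1, -1, -1, -1, 25, 11, 11, 11, 11, 11, 12]
8 [-1, -1, 11, 25, -1, -1, -1, -1, -1, -1, 27, 26, 11, 11, 11, 11, 11]
4 [-1, -1, 11, 26, 36, 43, 44, 45, 44, 44, 43, 26, 12, 11, 12, 11, 11]
0 [0, 0, 10, 26, 35, 43, 44, 45, 45, 44, 43, 26, 17, 11, 12, 11, 11]
-4 [0, 0, 11, 18, 26, 44, 44, 45, 44, 44, 42, 27, 23, -1, -1, -1, -1]
-8 [0, 0, 11, 11, 26, 40, 44, 44, 44, 44, 40, -1, -1, -1, -1, -1, -1]
-12 [0, 0, 11, 12, 14, 26, 41, 42, 42, 39, 38, 16, 25, 24, 25, 12, 12]
-16 [0, 1, 10, 11, 11, 14, 25, 34, 26, 24, 25, 37, 34, 38, 38, 38, 38]
-20 [-1, -1, 13, -1, -1, -1, -1, 21, 12, 11, 11, 11, 11, 12, 36, 35, 35]
-24 [0, -1, -1, -1, -1, -1, -1, -1, 11, 11, 11, 11, 11, 11, 39, 38, 40]
-28 [0, -1, 43, 44, 44, 43, 44, 44, 44, 11, 11, 11, 11, 11, 38, 40, -1]
-32 [0, -1, 43, 45, 44, 45, 44, 44, 44, 24, 11, 11, 11, 12, 38, -1, -1]
-36 [-1, -1, 43, 44, 44, 44, 44, 44, 44, 23, 11, 11, 11, 11, 36, -1, 82]
t: 12.8
eef_pos: [0.4786, 0.3797, 0.0646]
ee_rot: [-3.141, 0.001, -1.074]
force: [0.3, 0.1, -0.7]
width: 0.0006
gripper_force: 0.0
```

```bash
python3 -m jog '[[[2,0,8,0,0,0,0],[2,0,14,0,0,0,0],[2,0,18,0,0,0,0],[2,0,21,0,0,0,0],[2,0,23,0,0,0,0],[2,0,25,0,0,0,0],[2,0,25,0,0,0,0]]]' 30
python3 - <<'E'
from h import *
np.set_printoptions(precision=4,suppress=True)
im,d=grab_frame("top"); cv2.imwrite("pics/crop2.png",cv2.resize(im[95:275,215:360],None,fx=3.2,fy=3.2,interpolation=cv2.INTER_CUBIC))
for q,z in(("draw_knob",.085),("indicator",.04)):
    print(q,[(a["uv"],a["confidence"],at_z("top",a["uv"],z)) for a in spot_in(q,"top")[:2]])
E
```

```text
t: 13.68
eef_pos: [0.4793, 0.3776, 0.0388]
ee_rot: [3.142, -0.0, -1.074]
force: [1.2, -1.0, -0.2]
width: 0.0008
gripper_force: 0.0
draw_knob [([334.5, 253.8], 0.63, array([0.4572, 0.3185, 0.085 ]))]
indicator [([280.1, 138.9], 0.6, array([0.6537, 0.4031, 0.04  ]))]
```

View pics/crop2.png

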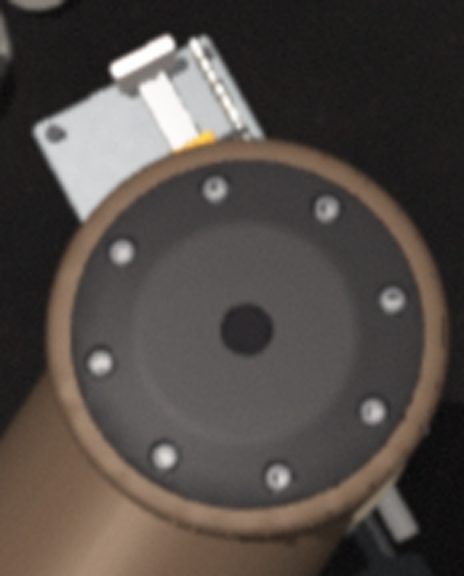

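Not fired: the brass block is still at (195,140), the rear rod still sticks out at (395,510), and the contact force is about zero. I'll check with the scene camera.

```bash
python3 - <<'E'
from h import *
im,d=grab_frame("scene"); cv2.imwrite("pics/s2.png",cv2.resize(im[150:270,180:340],None,fx=5,fy=5,interpolation=cv2.INTER_CUBIC))
s=arm.get_state(); print(s["force"],s["eef_pos"],s["joint_efforts"],s["t"])
E
```

```text
[-0.11579041  0.13487776  0.35235558] [0.4793589  0.37775473 0.03902658] [ 5.35137260e-04 -5.51268697e+01  2.32358909e+01  5.55243015e+00
 -4.98538488e-03 -4.42119233e-05] 13.875
```

View pics/s2.png

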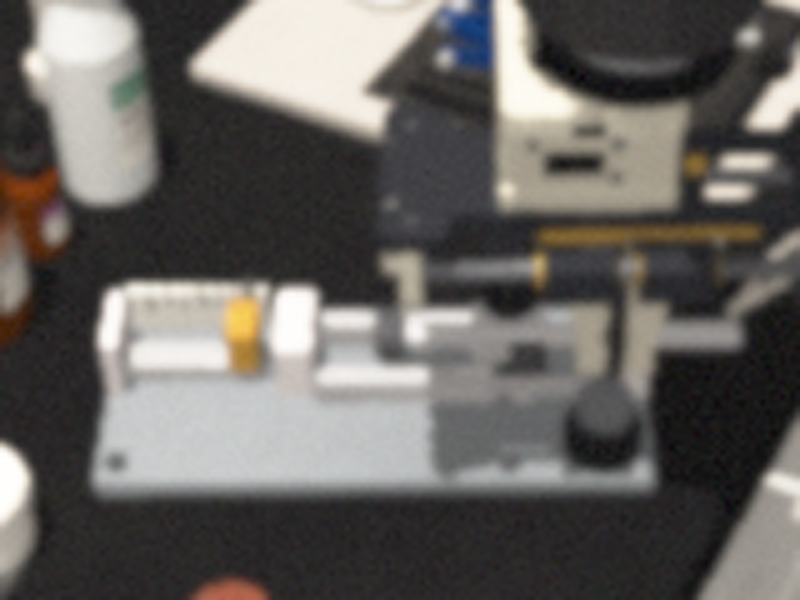

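```bash
python3 - <<'E'
from h import *
P=camera_params("scene"); K,R,t=[np.array(P[k]) for k in("mtx","R","t")]
print("cam",-R.T@t.ravel())
def pr(X):
    c=K@(R@np.array(X)+t.ravel()); u=c[:2]/c[2]; return np.round((u-[180,150])*5)
for n,X in dict(tcp=(.4793,.3776,.039),btn46=(.481,.3765,.046),btn36=(.481,.3765,.036),btn11=(.481,.3765,.011),top46=(.479,.377,.046)).items(): print(n,pr(X))
im,d=grab_frame("scene")
for v in range(215,245,2): print(v,[int(1000*world("scene",(u,v),d[v,u])[2]) for u in range(288,320,2)], )
for v in range(215,245,4): print(v,[(world("scene",(u,v),d[v,u])*1000).astype(int).tolist() for u in range(292,312,4)])
E
```

```text
cam [0.26006649 0.92354749 0.6643755 ]
tcp [605. 403.]
btn46 [603. 389.]
btn36 [602. 405.]
btn11 [600. 443.]
top46 [607. 391.]
215 [45, 37, 37, 96, 99, 99, 98, 97, 96, 98, 98, 95, 38, 37, 38, 38]
217 [43, 35, 35, 73, 92, 92, 87, 89, 90, 90, 91, 90, 33, 34, 33, 32]
219 [37, 12, 13, 12, 85, 87, 86, 84, 83, 85, 85, 31, 2, 0, 1, 1]
221 [39, 14, 12, 13, 81, 81, 80, 74, 77, 79, 80, 0, 0, 2, 1, 0]
223 [38, 14, 12, 14, 73, 73, 73, 68, 76, 73, 75, 0, 0, -2, -1, 1]
225 [37, 41, 39, 40, 41, 45, 46, 45, 27, 27, 25, 1, 0, 0, 0, 0]
227 [38, 38, 37, 37, 44, 47, 46, 45, 46, 21, 19, 0, -2, 0, 0, 2]
229 [15, 13, 12, 13, 45, 45, 46, 47, 44, 14, 15, 0, 1, 1, 0, 0]
231 [13, 12, 13, 26, 41, 45, 46, 45, 45, 26, 11, 664, 0, 1, -1, 1]
233 [13, 11, 12, 27, 39, 42, 44, 42, 41, 26, 13, -1, 0, 0, -1, -1]
235 [11, 14, 26, 29, 27, 35, 35, 35, 27, 28, 14, 1, 1, 0, -1, 0]
237 [11, 15, 19, 25, 26, 664, 26, 29, 28, 29, 13, -1, 0, 2, 0, 0]
239 [12, 11, 13, 21, 25, 28, 28, 25, 28, 23, 12, 1, 0, 0, 0, 0]
241 [11, 15, 11, 17, 21, 23, 23, 664, 22, 15, 13, 0, 0, -1, 0, 1]
243 [15, 12, 12, 14, 11, 16, 15, 17, 13, 14, 11, 8, 1, 0, 2, 0]
215 [[518, 341, 37], [485, 394, 99], [478, 390, 98], [472, 384, 96], [464, 382, 98]]
219 [[522, 331, 13], [486, 393, 85], [478, 390, 86], [471, 383, 83], [463, 381, 85]]
223 [[517, 341, 12], [485, 392, 73], [478, 388, 73], [469, 387, 76], [462, 382, 75]]
227 [[502, 375, 37], [491, 377, 44], [483, 375, 46], [475, 370, 46], [476, 343, 19]]
231 [[506, 365, 13], [487, 386, 41], [478, 386, 46], [470, 381, 45], [474, 347, 11]]
235 [[495, 387, 26], [487, 385, 27], [476, 387, 35], [471, 376, 27], [468, 360, 14]]
239 [[495, 388, 13], [483, 394, 25], [474, 392, 28], [466, 387, 28], [463, 370, 12]]
243 [[490, 398, 12], [482, 393, 11], [473, 392, 15], [466, 386, 13], [459, 380, 11]]
```

The scene view shows the finger bottoms at z≈0.071, about 25 mm above the button top at (603,389), although the reported TCP is at 0.039. So the tips haven't reached the button. Before going lower I'll measure the gripper's true lower outline against the knob.

```bash
python3 - <<'E'
from h import *
Ys=[]
for cam in("scene","wrist"):
    P=camera_params(cam); K,R,t=[np.array(P[k]) for k in("mtx","R","t")]; im,d=grab_frame(cam)
    vv,uu=np.mgrid[0:420,0:560]; c=np.linalg.inv(K)@np.stack([uu.ravel(),vv.ravel(),np.ones(uu.size)])*d.ravel(); Y=(R.T@(c-t.reshape(3,1))).T[d.ravel()>0]
    a=np.radians(28.5); D=Y[:,:2]-[.481,.3765]; X=1e3*D@[np.cos(a),np.sin(a)]; W=1e3*D@[-np.sin(a),np.cos(a)]; Z=1e3*Y[:,2]
    print(cam,"cam at",-R.T@t.ravel(),"min z (>55) of points; rows y, cols x -100..100 step 10")
    for y in range(60,-90,-10): print(y,[int(np.percentile(z,3)) if len(z:=Z[(abs(X-x)<5)&(abs(W-y)<5)&(Z>55)])>2 else 0 for x in range(-110,120,10)])
s=arm.get_state(); print(s["t"])
E
```

```text
scene cam at [0.26006649 0.92354749 0.6643755 ] min z (>55) of points; rows y, cols x -100..100 step 10
60 [0, 0, 0, 0, 0, 0, 486, 489, 490, 487, 483, 441, 415, 426, 0, 0, 0, 0, 0, 0, 0, 0, 0]
50 [0, 0, 0, 0, 0, 0, 0, 488, 490, 275, 267, 268, 269, 358, 434, 0, 0, 0, 0, 0, 0, 0, 0]
40 [0, 166, 137, 135, 165, 0, 0, 147, 143, 143, 140, 147, 140, 149, 152, 223, 172, 0, 165, 134, 140, 0, 0]
30 [0, 175, 173, 135, 145, 147, 147, 150, 156, 156, 155, 144, 155, 156, 157, 151, 146, 145, 146, 147, 174, 0, 0]
20 [0, 173, 174, 160, 174, 171, 159, 160, 155, 156, 155, 158, 155, 157, 155, 191, 175, 174, 174, 174, 174, 0, 0]
10 [0, 173, 174, 157, 170, 0, 274, 237, 0, 77, 69, 69, 69, 98, 235, 232, 175, 175, 174, 174, 174, 175, 0]
0 [0, 175, 174, 175, 170, 0, 0, 0, 0, 174, 87, 89, 0, 0, 0, 229, 175, 174, 174, 174, 174, 173, 0]
-10 [0, 175, 174, 174, 167, 0, 0, 0, 155, 0, 0, 0, 0, 0, 0, 219, 174, 173, 174, 174, 174, 0, 0]
-20 [0, 174, 174, 174, 145, 145, 144, 145, 156, 0, 0, 0, 0, 0, 0, 223, 174, 174, 174, 174, 174, 0, 0]
-30 [0, 174, 174, 174, 149, 147, 148, 146, 0, 0, 0, 0, 0, 0, 0, 64, 233, 0, 174, 17
[... 1034 characters left out ...]

-10 [0, 0, 0, 133, 0, 0, 0, 0, 0, 173, 71, 68, 71, 0, 0, 0, 0, 0, 0, 133, 0, 0, 0]
-20 [0, 0, 0, 134, 147, 148, 149, 149, 155, 155, 155, 149, 155, 155, 155, 158, 149, 148, 147, 134, 0, 0, 0]
-30 [0, 0, 0, 132, 144, 145, 145, 145, 154, 154, 155, 144, 155, 155, 154, 145, 145, 145, 144, 132, 0, 0, 0]
-40 [0, 0, 0, 0, 0, 0, 0, 0, 138, 138, 138, 138, 138, 138, 74, 81, 82, 0, 0, 133, 0, 0, 0]
-50 [0, 0, 0, 0, 0, 0, 0, 0, 0, 0, 0, 0, 0, 0, 58, 83, 83, 80, 0, 0, 0, 0, 0]
-60 [0, 0, 0, 0, 0, 0, 0, 0, 0, 0, 0, 0, 0, 0, 58, 63, 81, 0, 0, 0, 0, 0, 0]
-70 [0, 0, 0, 0, 0, 0, 0, 0, 0, 0, 0, 0, 0, 0, 0, 0, 0, 0, 0, 0, 0, 0, 0]
-80 [0, 0, 0, 0, 0, 0, 0, 0, 0, 0, 0, 0, 0, 0, 0, 0, 0, 0, 0, 0, 0, 0, 0]
14.025
```

Both cameras agree: the tips are really at ~0.069 and the body underside is at ~0.132. Going ~28 mm lower therefore clears the knob top (0.085). I'll descend carefully, watching the force.

```bash
python3 -m jog '[[[0,0,8,0,0,0,0],[0,0,14,0,0,0,0],[0,0,18,0,0,0,0],[0,0,20,0,0,0,0],[0,0,20,0,0,0,0]]]'; python3 -m jog '[[[0,0,3,0,0,0,0],[0,0,3,0,0,0,0]]]'
```

```text
t: 14.65
eef_pos: [0.4793, 0.3776, 0.0187]
ee_rot: [3.141, -0.0, -1.074]
force: [-0.8, -0.1, -0.7]
width: 0.0004
gripper_force: 0.0
t: 14.9
eef_pos: [0.4793, 0.3777, 0.0158]
ee_rot: [-3.141, 0.0, -1.074]
force: [0.2, -0.8, 1.2]
width: 0.0005
gripper_force: 0.9
```

```bash
python3 -m jog '[[[0,0,2,0,0,0,0],[0,0,2,0,0,0,0]]]'; python3 -m jog '[[[0,0,2,0,0,0,0],[0,0,2,0,0,0,0]]]'
python3 - <<'E'
from h import *
im,d=grab_frame("scene"); cv2.imwrite("pics/s3.png",cv2.resize(im[150:270,180:340],None,fx=5,fy=5,interpolation=cv2.INTER_CUBIC))
E
```

```text
t: 15.15
eef_pos: [0.4792, 0.3775, 0.0136]
ee_rot: [3.141, -0.0, -1.074]
force: [-0.2, 0.0, 2.5]
width: 0.0005
gripper_force: 1.4
t: 15.4
eef_pos: [0.4793, 0.3776, 0.0119]
ee_rot: [3.142, -0.0, -1.074]
force: [-2.1, -0.4, 3.8]
width: 0.0001
gripper_force: 1.7
```

View pics/s3.png

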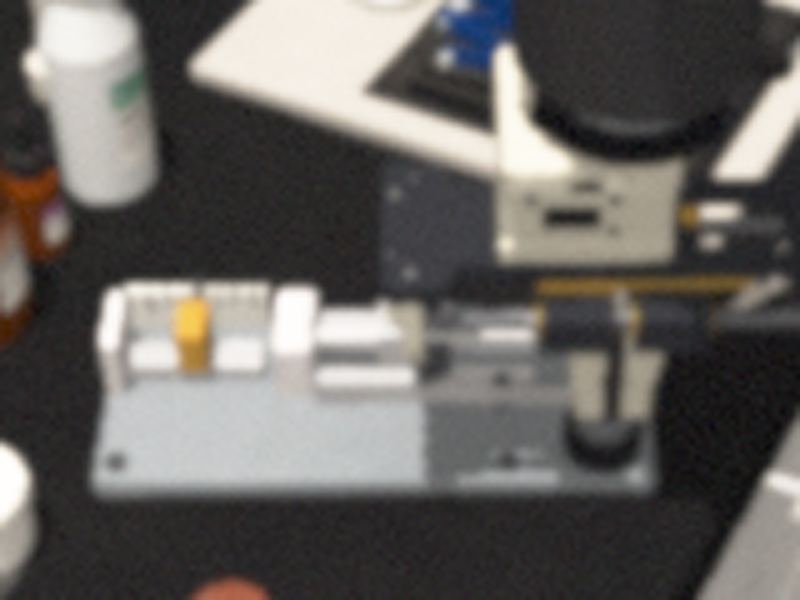

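It fired: the brass block moved from (243,335) to (193,335), about 20 mm along the scale. I'll lift straight up and verify the rest state.

```bash
python3 -m jog '[[[0,0,-15,0,0,0,0],[0,0,-50,0,0,0,0],[0,0,-100,0,0,0,0],[0,40,-150,0,0,0,0],[0,90,-150,0,0,0,0],[0,140,-150,0,0,0,0],[0,140,-150,0,0,0,0],[0,140,-150,0,0,0,0],[0,140,-150,0,0,0,0],[0,140,-150,0,0,0,0],[0,140,-150,0,0,0,0],[0,140,-150,0,0,0,0]]]'
python3 - <<'E'
from h import *
np.set_printoptions(precision=4,suppress=True)
im,d=grab_frame("top"); cv2.imwrite("pics/t3.png",im[60:300,160:420])
im2,_=grab_frame("scene")
v=np.hstack([cv2.resize(im[95:275,215:360],(403,500)),cv2.resize(im2[190:260,205:310],(390,260))[:,:].copy() if 0 else cv2.copyMakeBorder(cv2.resize(im2[190:260,205:310],(390,260)),120,120,0,0,cv2.BORDER_CONSTANT)])
cv2.imwrite("pics/f.png",v)
P=camera_params("top"); K,R,t=[np.array(P[k]) for k in("mtx","R","t")]
vv,uu=np.mgrid[95:275,215:360]; c=np.linalg.inv(K)@np.stack([uu.ravel(),vv.ravel(),np.ones(uu.size)])*d[vv,uu].ravel(); X=(R.T@(c-t.reshape(3,1))).T
g=(np.hypot(X[:,0]-.565,X[:,1]-.367)<.06)&(X[:,2]>.066)&(X[:,2]<.095); print("knob top",g.sum(),X[g].mean(0))
print([(a["uv"],at_z("top",a["uv"],.04)) for a in spot_in("indicator","top")], arm.get_state()["force"],arm.get_state()["t"])
E
```

```text
t: 16.95
eef_pos: [0.3564, 0.3108, 0.1616]
ee_rot: [3.141, -0.0, -1.074]
force: [0.0, 0.5, -0.5]
width: 0.0004
gripper_force: 0.0
knob top 261 [0.5765 0.3736 0.084 ]
[([272.9, 130.9], array([0.6678, 0.4151, 0.04  ]))] [-0.001   0.8765 -0.3953] 17.1
```

View pics/f.png

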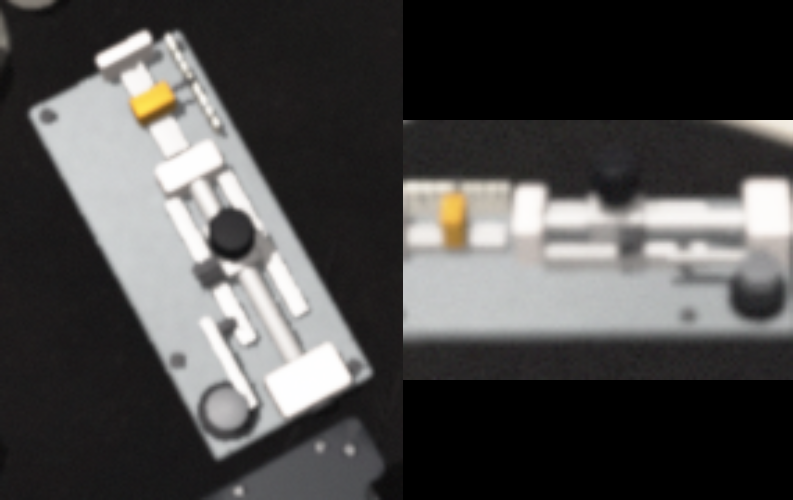

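The knob is home at (0.5765, 0.3736), against 0.5771, 0.3738 at the start. The block has moved ~21 mm along its scale and the robot is clear.

```bash
python3 -c "
from station import arm
print(arm.job_done())"
```

```text
the job is handed in; nothing more can be done
None
```

The calibration shot is done and handed in: the striker was cocked on the sear, let go, then fired with the trip button; the brass block was driven about 21 mm without the robot touching it, and the striker is at rest within about 1 mm of home.

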